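Sweep the used tin lids into the wash-up tray

ROBOT

A 6-joint arm with a two-finger parallel gripper is mounted at the origin on the work surface. World frame = base frame: x ahead of the robot, y to its left, z up, the work surface at z = 0. Lengths are in m, angles in rad, forces in N, time in s.
With the tool pointing down it reaches from about 0.3 to 0.875 m from the base axis. Payload 6.4 kg.
Tool frame: the origin (TCP) lies between the finger pads; the fingertips stand 11 mm ahead of it and the grasp point (between the pads) lies 8 mm behind it (ctrl.nose_length is the z of the fingertips in the tool frame, in m); z points along the fingers, x is the direction in which the jaws open and shut, and the axes are right-handed (so a half turn about z gives the same grasp; the last joint's range is limited). The gripper opens to 88 mm and grips with 3 to 60 N. Pads are 18 mm wide; open, the fingers measure 123 mm over their backs; the gripper's body (75 mm by 187 mm) begins 45 mm behind the grasp point.
Start: joints at [-1.46, 0.181, 1.607, -0, 1.354, -0.206], TCP at [0.179, -0.546, 0.25] pointing down, gripper open.
Joint ranges: [-2.99, 2.99], [-0.89, 2.07], [0.3, 2.58], [-1.14, 4.28], [0, 2.63], [-3.12, 3.12]. Speed limits (rad/s): [2.57, 2.57, 3.01, 3.14, 3.14, 3.14].

INTERFACE

Orientations are given as a rotation vector (axis times angle).
In Python, from rig import ctrl gives the robot as it stands.
- The arm moves only by the tool arm_command, never from a script. Its argument "targets" is a list of rows, each an object with "delta_pos": the shift along the tool's x, y, z in cm, a list of three; "roll": the turn about the tool's z in rad; "fingers": the opening in per cent of the stroke, from 0 (shut) to 100 (fully open). A call has 1 to 8 rows; each row shifts and turns the commanded pose from where the row before left it, along the tool's axes as they then stand; what a row does not reach is not made up. A row lasts 1/10 s, in which the tool goes at most 50 mm and 8.59 degrees, less where a joint would pass 70% of its speed; a pose out of reach is approached as far as the arm can. A call is refused whole if a number of a shift passes 5 or a number of a turn 0.15, either way. A call with a gripper value outside its range is refused whole. The fingers move at their own pace and stop on an object; "grip_force" is the grip in N (left out, the last holds). Time passes only in rows, so rows that do not move let the fingers close. It gives the time, the measured TCP pose, the force and the opening at its end, in the units of the state.
- ctrl.state(): the state, without advancing time (a new reading comes with each control period).
- ctrl.grab_frame(name): name is "scene" or "top" or "wrist"; returns a dict with "img" (480x640x3 uint8, red, green, blue), "range_z" (480x640 float32, m along the optical axis (not along the pixel's ray), 0 where there is no reading), "K" (3x3 intrinsics, pixels), "distortion" ([k1, k2, p1, p2, k3] as OpenCV has them; the pictures are not rectified), "eye" and "orientation" of the camera in the world. Camera axes: x right, y down, z forward; pixel columns grow to the right and rows downward; lengths in m; the calibration is good to about 2 mm. A picture is of the moment at which its call begins.
- ctrl.sign_off(): hands the job in, once; it reports no verdict.
The state is a dict: "time_s": time; "joints": joint angles; "qvel": joint speeds; "tau": joint torques, N m; "eef_pos": TCP position; "tcp_rot": TCP orientation; "wrist_force": force on the tool from outside, world axes, zero at the start; "ft_torque": the same for the moment, N m; "width": finger opening in m.
Only numpy, scipy, OpenCV 4.12 (cv2) and the standard library are available. Lean on these libraries where they do the work, as an engineer would, in place of code of your own. Each camera call takes 0.05 s, during which the arm holds its last target. There are 200 camera calls.

TASK

With the fingertips, sweep the three flat tin lids that lie on the raised mixing board over its edge into the empty wash-up tray beside it, not into the tray of jars on the other side. Only slide the lids along the board, never pick them up, and leave the standing tins and everything else where they are.

Things in the scene. Friction and masses are not known exactly. Their poses are not given: they have to be found in the camera images.
- board_top (a point): centre of the top surface of the raised wooden mixing board (fixed; 280 mm along its x, 250 mm along its y, its top 45 mm above the bench). Low rims, 8 mm thick and 13 mm high, stand along its two ends at x = -140 and +140 mm; its two long edges at y = -125 and +125 mm are open, with nothing above the board's top. z up.
- tray: the empty wash-up tray: an open aluminium tray standing on the bench against one of the board's two open edges (left or right, it varies), long side along that edge, its x axis parallel to the board's x (within reading noise). Outer size 280 mm (x) by 120 mm (y) by 34 mm high, walls and floor 4 mm thick, 2 mm gap to the board, so its rim lies 11 mm below the board's top. Origin at the centre of its underside. Fixed; where the lids come to lie in it does not matter.
- stock: an equal tray against the board's other open edge, filled with ten closed jars (fixed, top of the jars 62 mm above the bench). Not to be used. Origin at the centre of its underside.
- lid1_mid (a point): centre of a loose steel tin lid: a flat disc 40 mm in diameter and 12 mm thick, about 20 to 40 g, lying flat on the board (this point 6 mm above the board's top, z its axis). It slides freely when pushed and tips into the tray when its middle is past the edge.
- lid2_mid (a point): centre of a loose steel tin lid: a flat disc 40 mm in diameter and 12 mm thick, about 20 to 40 g, lying flat on the board (this point 6 mm above the board's top, z its axis). It slides freely when pushed and tips into the tray when its middle is past the edge.
- lid3_mid (a point): centre of a loose steel tin lid: a flat disc 40 mm in diameter and 12 mm thick, about 20 to 40 g, lying flat on the board (this point 6 mm above the board's top, z its axis). It slides freely when pushed and tips into the tray when its middle is past the edge.
- tin1_mid (a point): centre of a filled steel sample tin standing upright on the board among the lids: 44 mm in diameter (45 mm over its paper label), 60 mm high, about 130 to 250 g (this point 30 mm above the board's top). Loose; to be left alone.
- tin2_mid (a point): centre of a filled steel sample tin standing upright on the board among the lids: 44 mm in diameter (45 mm over its paper label), 60 mm high, about 130 to 250 g (this point 30 mm above the board's top). Loose; to be left alone.
- pot: yellow plastic pot, 90 mm across and 100 mm high, loose on the bench to one side of the board and the trays (left or right); origin at its underside's centre. To be left alone.
- bottle: white bottle, 66 mm across and 180 mm high, loose on the bench to one side of the board and the trays (left or right); origin at its underside's centre. To be left alone.

How it is judged:
By the outcome, as a careful person would: the job done as asked, in the order asked, and still so for the second after the job is handed in, with the robot touching nothing.
It also fails if it takes over 53 s, if anything falls off the work surface, if the arm or the gripper's body presses on something with over 40 N, if the wrist force passes 120 N, or if a joint passes its speed limit or range.

## Working session

There is one attempt and no reset: what is moved stays moved. The work goes in short steps, Python scripts to look and compute and a tool call to move; the robot and the scene stay as the last step left them, time stands still between calls to the robot, and variables do not carry over. Pictures are saved under pics/ and viewed, about 8 in all and at most 12, crops included, and the job is handed in when it is done.

Besides the shell and the picture viewer there is one more tool, called in YAML: its name, and indented under it one key for each argument. arm_command: Moves the arm, as the interface text tells. Its arguments: {"type":"object","properties":{"targets":{"type":"array","items":{"type":"object","properties":{"delta_pos":{"type":"array","items":{"type":"number"}},"roll":{"type":"number"},"fingers":{"type":"number"}}}},"grip_force":{"type":"number"}},"required":["targets"]}

```bash
mkdir -p pics && cat > h.py <<'E'
import numpy as np, cv2
from rig import ctrl
from scipy.spatial.transform import Rotation as R
def rot(o):
    o=np.array(o,float); return o if o.shape==(3,3) else R.from_rotvec(o).as_matrix()
def grab(name,fn):
    f=ctrl.grab_frame(name); cv2.imwrite('pics/'+fn,f['img'][:,:,::-1]); np.savez('pics/'+fn+'.npz',**{k:np.array(v) for k,v in f.items()}); return f
def ray(f,uv,z):
    p=cv2.undistortPoints(np.array([[uv]],float),np.array(f['K']),np.array(f['distortion']))[0,0]
    d=rot(f['orientation'])@np.array([p[0],p[1],1]); e=np.array(f['eye']); return e+d*(z-e[2])/d[2]
E
python3 - <<'E'
from h import *
for n in ['top','scene']:
    f=grab(n,n+'0.png'); print(n,f['eye'],f['orientation'])
print(ctrl.state())
E
```

```text
top [ 0.35461518 -0.0134431   1.0335633 ] [-2.12837684  2.07822983 -0.23913623]
scene [1.25023114 0.51031804 0.82469268] [-1.19441473 -2.27241998  1.04225721]
{'time_s': 0.1, 'joints': array([-1.46028232e+00,  1.81477625e-01,  1.60790497e+00, -1.13035469e-05,
        1.35383246e+00, -2.06314010e-01]), 'qvel': array([-0.00187316, -0.00084714, -0.00029517, -0.00105745,  0.00164396,
       -0.00205056]), 'tau': array([ 4.68056714e-04, -4.34821630e+01, -3.42694402e+01,  7.04977568e-02,
        3.40407109e-02, -3.41551504e-05]), 'eef_pos': array([ 0.17909556, -0.54589494,  0.24889559]), 'tcp_rot': array([-2.54309906e+00,  1.84248517e+00,  1.72586280e-03]), 'wrist_force': array([-1.39588122, -1.32898741,  0.65287063]), 'ft_torque': array([-0.00186584, -0.01450228, -0.05023556]), 'width': 0.08817735931686489}
```

View pics/top0.png

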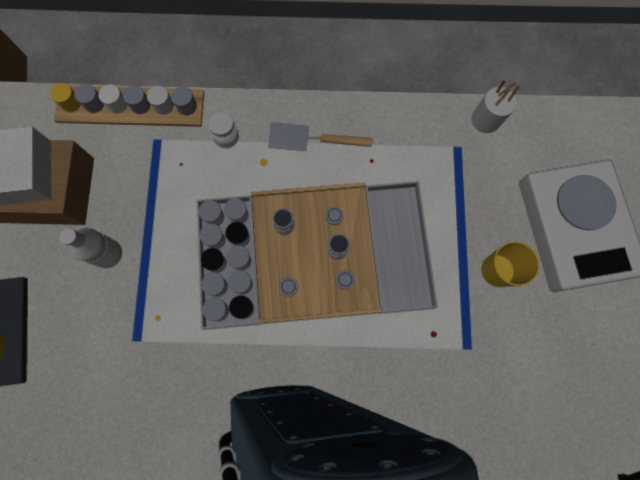

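View pics/scene0.png

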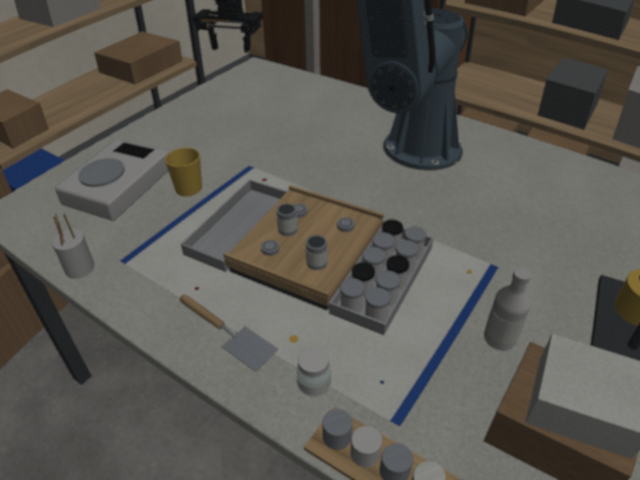

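The top view shows the jar tray at left (about 228,262) and the empty tray at right (400,248). Three lids lie at about (334,215), (345,280) and (288,287), with tins at about (284,220) and (339,245). I'll enlarge the board.

```bash
python3 - <<'E'
from h import *
im=cv2.imread('pics/top0.png')[175:335,240:440]
cv2.imwrite('pics/crop0.png',cv2.resize(im,None,fx=4,fy=3.75 if 0 else 4,interpolation=cv2.INTER_CUBIC)[:600])
f=np.load('pics/top0.png.npz')
for n,uv,z in [('tl',(252,190),.058),('tr',(367,184),.058),('bl',(259,323),.058),('br',(381,313),.058),('lidA',(334,215),.057),('lidB',(345,280),.057),('lidC',(288,287),.057),('tin1top',(283,216),.105),('tin2top',(339,241),.105),('tray_tr',(418,183),.034),('tray_br',(436,306),.034)]: print(n,ray(f,uv,z).round(4))
E
```

```text
tl [0.6714 0.1154 0.058 ]
tr [ 0.6911 -0.1327  0.058 ]
bl [0.39   0.0869 0.058 ]
br [ 0.4158 -0.1602  0.058 ]
lidA [ 0.6202 -0.0621  0.057 ]
lidB [ 0.4815 -0.0866  0.057 ]
lidC [0.4643 0.0308 0.057 ]
tin1top [0.6025 0.0436 0.105 ]
tin2top [ 0.5534 -0.0704  0.105 ]
tray_tr [ 0.7045 -0.2487  0.034 ]
tray_br [ 0.4347 -0.2789  0.034 ]
```

View pics/crop0.png

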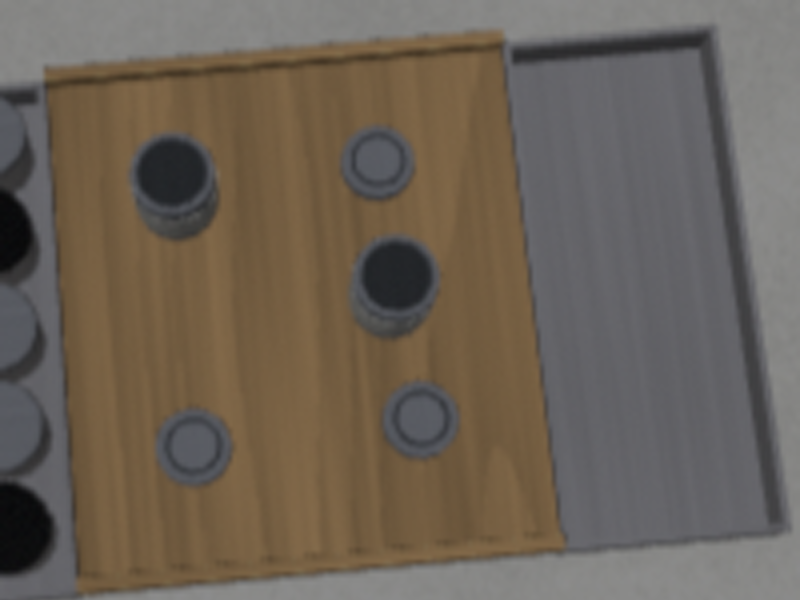

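Board frame: centre ≈ (0.542, −0.023), yaw ≈ 0.1 rad, with the tray on the −y side. I'll turn the tool so that its x runs along the board's x and its y points towards the tray. Then I'll go above the first spot and check from there.

arm_command:
  targets:
    - {"roll": -0.15,"fingers": 23}
    - {"roll": -0.15,"fingers": 23}
    - {"roll": -0.15,"fingers": 23}
    - {"roll": -0.15,"fingers": 23}
    - {"roll": -0.15,"fingers": 23}
    - {"roll": -0.15,"fingers": 23}
    - {"roll": -0.15,"fingers": 23}
    - {"roll": -0.15,"fingers": 23}

```text
invalid input
```

arm_command:
  targets:
    - {"roll": -0.14,"fingers": 23}
    - {"roll": -0.013,"fingers": 23}
    - {"delta_pos": [2.2,-3,0]}
    - {"delta_pos": [2.2,-3,0]}
    - {"delta_pos": [2.2,-3,0]}
    - {"delta_pos": [2.2,-3,0]}
    - {"delta_pos": [2.2,-3,0]}
    - {"delta_pos": [2.2,-3,0]}

```text
invalid input
```

arm_command:
  targets:
    - {"delta_pos": [2.2,-3,0]}
    - {"delta_pos": [2.2,-3,0]}
    - {"delta_pos": [2.2,-3,0]}
    - {"delta_pos": [2.2,-3,0]}
    - {"delta_pos": [2.2,-3,0]}
    - {"delta_pos": [2.2,-3,0]}
    - {"delta_pos": [2.2,-3,0]}
    - {"delta_pos": [0,0,0]}

```text
invalid input
```

```bash
python3 - <<'E'
from h import *
f=grab('wrist','w1.png'); s=ctrl.state(); print(s['time_s'],s['eef_pos'],s['tcp_rot'],s['width'],rot(s['tcp_rot'])[:,0], f['eye'],f['orientation'])
E
```

```text
0.15 [ 0.17909516 -0.54600814  0.24903363] [-2.54324033e+00  1.84268506e+00  1.34796137e-03] 0.08825876373602745 [ 0.31150847 -0.95024254 -0.0012595 ] [ 0.25276473 -0.52157314  0.38306952] [ 2.34067824 -1.69337365 -0.25807534]
```

View pics/w1.png

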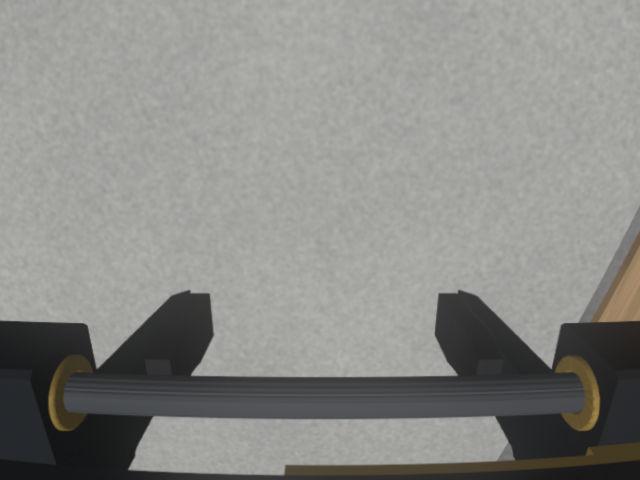

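The arm hasn't moved: the wrist view shows only bench and the open fingers. All three calls were rejected as invalid, so each row probably needs every field.

arm_command:
  targets:
    - {"delta_pos": [0,0,0],"roll": -0.15,"fingers": 23}
    - {"delta_pos": [0,0,0],"roll": -0.15,"fingers": 23}
    - {"delta_pos": [0,0,0],"roll": -0.15,"fingers": 23}
    - {"delta_pos": [0,0,0],"roll": -0.15,"fingers": 23}
    - {"delta_pos": [0,0,0],"roll": -0.15,"fingers": 23}
    - {"delta_pos": [0,0,0],"roll": -0.15,"fingers": 23}
    - {"delta_pos": [0,0,0],"roll": -0.15,"fingers": 23}
    - {"delta_pos": [0,0,0],"roll": -0.15,"fingers": 23}

```text
time_s: 0.95
eef_pos: [0.1791, -0.5462, 0.2493]
tcp_rot: [-3.14, 0.075, 0.0]
wrist_force: [0.3, 0.1, -0.6]
width: 0.0266
```

arm_command:
  targets:
    - {"delta_pos": [0,0,0],"roll": -0.14,"fingers": 23}
    - {"delta_pos": [0,0,0],"roll": -0.013,"fingers": 23}
    - {"delta_pos": [2.2,-3,0],"roll": 0,"fingers": 23}
    - {"delta_pos": [2.2,-3,0],"roll": 0,"fingers": 23}
    - {"delta_pos": [2.2,-3,0],"roll": 0,"fingers": 23}
    - {"delta_pos": [2.2,-3,0],"roll": 0,"fingers": 23}
    - {"delta_pos": [2.2,-3,0],"roll": 0,"fingers": 23}
    - {"delta_pos": [2.2,-3,0],"roll": 0,"fingers": 23}

```text
time_s: 1.75
eef_pos: [0.2932, -0.3528, 0.2497]
tcp_rot: [3.138, 0.149, 0.0]
wrist_force: [1.3, -0.4, -0.4]
width: 0.0203
```

arm_command:
  targets:
    - {"delta_pos": [2.2,-3,0],"roll": 0,"fingers": 23}
    - {"delta_pos": [2.2,-3,0],"roll": 0,"fingers": 23}
    - {"delta_pos": [2.2,-3,0],"roll": 0,"fingers": 23}
    - {"delta_pos": [2.2,-3,0],"roll": 0,"fingers": 23}
    - {"delta_pos": [2.2,-3,0],"roll": 0,"fingers": 23}
    - {"delta_pos": [2.2,-3,0],"roll": 0,"fingers": 23}
    - {"delta_pos": [2.2,-3,0],"roll": 0,"fingers": 23}
    - {"delta_pos": [0,0,0],"roll": 0,"fingers": 23}

```text
time_s: 2.55
eef_pos: [0.4264, -0.1268, 0.2497]
tcp_rot: [-3.137, -0.158, -0.001]
wrist_force: [-0.3, 0.0, -0.4]
width: 0.0203
```

```bash
python3 - <<'E'
from h import *
f=grab('wrist','w2.png'); s=ctrl.state(); print(s['time_s'],s['eef_pos'],s['tcp_rot'],s['width'],rot(s['tcp_rot'])[:,0])
E
```

```text
2.6 [ 0.42565558 -0.12841621  0.24965106] [-3.13751669e+00 -1.57598255e-01  2.79371478e-04] 0.02074588155736058 [ 9.94966528e-01  1.00207682e-01 -1.71598906e-04]
```

View pics/w2.png

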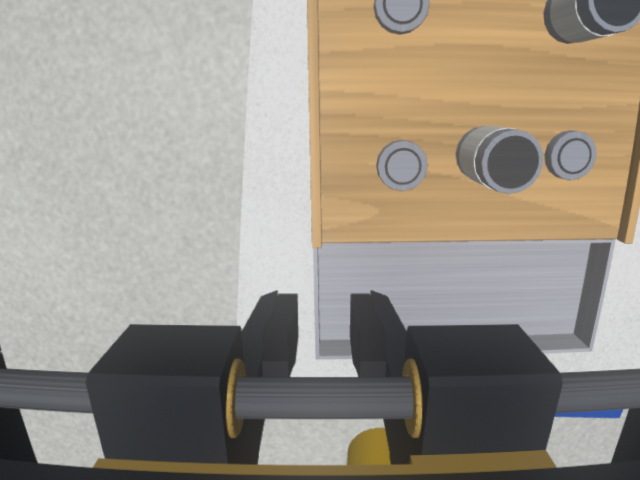

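The wrist view shows lid B at (402,165), lid C at (402,8), lid A at (571,155), the tin 2 top at (508,160), the tin 1 top at about (615,8), and the tray-side edge at row 241. I'll turn these into positions.

```bash
python3 - <<'E'
from h import *
s=ctrl.state(); p=s['eef_pos']; A=rot(s['tcp_rot'])
w=np.load('pics/w2.png.npz'); t=np.load('pics/top0.png.npz')
for n,a,b,z in [('B',(402,165),(345.2,280),.057),('C',(402,8),(288.5,286.75),.057),('A',(571,155),(334.25,215.5),.057),('tin2',(508,160),(339.25,244),.105),('tin1',(615,8),(283.5,218),.105),('edgeL',(325,244),None,.045),('edgeR',(610,239),None,.045)]:
    print(n,*[((r-p)@A*100).round(2) for r in [ray(w,a,z)]+([ray(t,b,z)] if b else [])])
E
```

```text
B [ 6.34 -3.76 19.26] [ 5.98 -3.56 19.26]
C [  5.85 -15.13  19.27] [  5.48 -15.34  19.27]
A [20.04 -4.76 19.26] [19.91 -4.6  19.26]
tin2 [12.65 -4.78 14.46] [12.68 -4.49 14.46]
tin1 [ 19.   -14.82  14.46] [ 18.9  -15.27  14.46]
edgeL [ 0.34  3.13 20.46]
edgeR [25.79  2.67 20.46]
```

arm_command:
  targets:
    - {"delta_pos": [1.6,-2,0],"roll": 0,"fingers": 23}
    - {"delta_pos": [1.6,-2,0],"roll": 0,"fingers": 23}
    - {"delta_pos": [1.5,-2,0],"roll": 0,"fingers": 23}
    - {"delta_pos": [1.5,-2.1,0],"roll": 0,"fingers": 23}
    - {"delta_pos": [0,0,3],"roll": 0,"fingers": 23}
    - {"delta_pos": [0,0,3],"roll": 0,"fingers": 23}
    - {"delta_pos": [0,0,3],"roll": 0,"fingers": 23}
    - {"delta_pos": [0,0,0],"roll": 0,"fingers": 23}

```text
time_s: 3.4
eef_pos: [0.4757, -0.0436, 0.1559]
tcp_rot: [-3.135, -0.15, 0.012]
wrist_force: [-0.2, -0.4, 0.2]
width: 0.0201
```

arm_command:
  targets:
    - {"delta_pos": [0,0,2.5],"roll": 0,"fingers": 23}
    - {"delta_pos": [0,0,2.5],"roll": 0,"fingers": 23}
    - {"delta_pos": [0,0,1.5],"roll": 0,"fingers": 23}
    - {"delta_pos": [0,0,1],"roll": 0,"fingers": 23}
    - {"delta_pos": [0,0,0],"roll": 0,"fingers": 23}
    - {"delta_pos": [0,0,0],"roll": 0,"fingers": 23}

```text
time_s: 4.0
eef_pos: [0.4796, -0.0439, 0.0858]
tcp_rot: [3.137, 0.154, 0.002]
wrist_force: [-0.0, 0.4, 1.1]
width: 0.0206
```

arm_command:
  targets:
    - {"delta_pos": [0,0,1],"roll": 0,"fingers": 23}
    - {"delta_pos": [0,0,1],"roll": 0,"fingers": 23}
    - {"delta_pos": [0,0,0.5],"roll": 0,"fingers": 23}
    - {"delta_pos": [0,0,0],"roll": 0,"fingers": 23}

```text
time_s: 4.4
eef_pos: [0.478, -0.043, 0.0586]
tcp_rot: [-3.137, -0.156, 0.003]
wrist_force: [-0.7, 0.3, -0.4]
width: 0.0202
```

arm_command:
  targets:
    - {"delta_pos": [0,0.5,-0.1],"roll": 0,"fingers": 23}
    - {"delta_pos": [0,0.8,0],"roll": 0,"fingers": 23}
    - {"delta_pos": [0,1,0],"roll": 0,"fingers": 23}
    - {"delta_pos": [0,1,0],"roll": 0,"fingers": 23}
    - {"delta_pos": [0,1,0],"roll": 0,"fingers": 23}
    - {"delta_pos": [0,1,0],"roll": 0,"fingers": 23}
    - {"delta_pos": [0,1,0],"roll": 0,"fingers": 23}
    - {"delta_pos": [0,1,0],"roll": 0,"fingers": 23}

```text
time_s: 5.2
eef_pos: [0.4861, -0.1169, 0.0607]
tcp_rot: [-3.138, -0.155, 0.0]
wrist_force: [0.2, 0.1, 0.3]
width: 0.0202
```

arm_command:
  targets:
    - {"delta_pos": [0,1,0],"roll": 0,"fingers": 23}
    - {"delta_pos": [0,1,0],"roll": 0,"fingers": 23}
    - {"delta_pos": [0,1,0],"roll": 0,"fingers": 23}
    - {"delta_pos": [0,1,0],"roll": 0,"fingers": 23}
    - {"delta_pos": [0,1,0],"roll": 0,"fingers": 23}
    - {"delta_pos": [0,0,0],"roll": 0,"fingers": 23}

```text
time_s: 5.8
eef_pos: [0.4914, -0.1672, 0.0609]
tcp_rot: [3.137, 0.154, 0.001]
wrist_force: [-0.9, -0.0, -0.9]
width: 0.0207
```

arm_command:
  targets:
    - {"delta_pos": [0,0,-2],"roll": 0,"fingers": 23}
    - {"delta_pos": [0,0,-3],"roll": 0,"fingers": 23}
    - {"delta_pos": [0,-1,-3],"roll": 0,"fingers": 23}
    - {"delta_pos": [0,-2.5,-2],"roll": 0,"fingers": 23}
    - {"delta_pos": [-0.2,-3,0],"roll": 0,"fingers": 23}
    - {"delta_pos": [-0.2,-3,0],"roll": 0,"fingers": 23}
    - {"delta_pos": [0,-3,0],"roll": 0,"fingers": 23}
    - {"delta_pos": [0,-3,0],"roll": 0,"fingers": 23}

```text
time_s: 6.6
eef_pos: [0.4713, -0.0105, 0.1608]
tcp_rot: [-3.138, -0.155, -0.0]
wrist_force: [1.0, -0.2, -0.1]
width: 0.02
```

arm_command:
  targets:
    - {"delta_pos": [0,-3,0],"roll": 0,"fingers": 23}
    - {"delta_pos": [0,-3,0],"roll": 0,"fingers": 23}
    - {"delta_pos": [0,-2.2,0],"roll": 0,"fingers": 23}
    - {"delta_pos": [0,0,0],"roll": 0,"fingers": 23}
    - {"delta_pos": [0,0,0],"roll": 0,"fingers": 23}

```text
time_s: 7.1
eef_pos: [0.4635, 0.0699, 0.1607]
tcp_rot: [3.137, 0.158, -0.0]
wrist_force: [-0.3, -0.0, -0.7]
width: 0.0204
```

```bash
python3 - <<'E'
from h import *
w=grab('wrist','w3.png'); s=ctrl.state(); p=s['eef_pos']; A=rot(s['tcp_rot']); print(p,s['tcp_rot'])
t=np.load('pics/top0.png.npz')
for n,b,z in [('C',(288.5,286.75),.057),('A',(334.25,215.5),.057),('tin1',(283.5,218),.105)]: print(n,((ray(t,b,z)-p)@A*100).round(2))
E
```

```text
[0.46368825 0.06938212 0.16073934] [3.13735862e+00 1.56205010e-01 7.15562852e-05]
C [-0.28  3.95 10.38]
A [14.15 14.68 10.38]
tin1 [13.13  4.02  5.58]
```

View pics/w3.png

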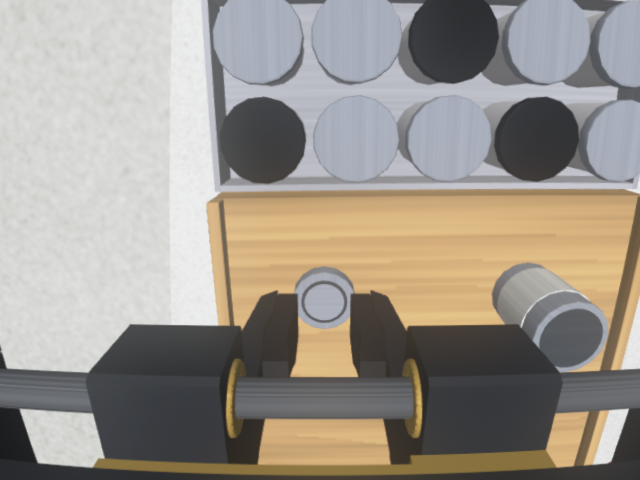

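Wrist view: lid C is at (324,300), centred between the fingers, with tin 1 clear to the right at (570,335). I'll cross-check C in this view.

```bash
python3 - <<'E'
from h import *
w=np.load('pics/w3.png.npz'); s=ctrl.state(); p=s['eef_pos']; A=rot(s['tcp_rot'])
for n,b,z in [('C',(324,300),.057),('tin1',(571,336),.105),('edge',(420,190),.045)]: print(n,((ray(w,b,z)-p)@A*100).round(2))
E
```

```text
C [ 0.12  3.65 10.38]
tin1 [13.37  3.58  5.58]
edge [ 5.95 -3.11 11.57]
```

arm_command:
  targets:
    - {"delta_pos": [0,-0.4,2.5],"roll": 0,"fingers": 23}
    - {"delta_pos": [0,0,2.5],"roll": 0,"fingers": 23}
    - {"delta_pos": [0,0,2],"roll": 0,"fingers": 23}
    - {"delta_pos": [0,0,1.5],"roll": 0,"fingers": 23}
    - {"delta_pos": [0,0,1],"roll": 0,"fingers": 23}
    - {"delta_pos": [0,0,0.5],"roll": 0,"fingers": 23}
    - {"delta_pos": [0,0,0],"roll": 0,"fingers": 23}

```text
time_s: 7.85
eef_pos: [0.4631, 0.0732, 0.0604]
tcp_rot: [-3.138, -0.154, 0.001]
wrist_force: [-0.8, -0.2, 0.2]
width: 0.0206
```

arm_command:
  targets:
    - {"delta_pos": [0,0.5,0],"roll": 0,"fingers": 23}
    - {"delta_pos": [0,0.8,0],"roll": 0,"fingers": 23}
    - {"delta_pos": [0,1,0],"roll": 0,"fingers": 23}
    - {"delta_pos": [0,1,0],"roll": 0,"fingers": 23}
    - {"delta_pos": [0,1,0],"roll": 0,"fingers": 23}
    - {"delta_pos": [0,1,0],"roll": 0,"fingers": 23}
    - {"delta_pos": [0,1,0],"roll": 0,"fingers": 23}
    - {"delta_pos": [0,1,0],"roll": 0,"fingers": 23}

```text
time_s: 8.65
eef_pos: [0.4705, 0.0001, 0.0607]
tcp_rot: [-3.138, -0.155, 0.0]
wrist_force: [-0.5, 0.4, 0.8]
width: 0.0203
```

arm_command:
  targets:
    - {"delta_pos": [0,1,0],"roll": 0,"fingers": 23}
    - {"delta_pos": [0,1,0],"roll": 0,"fingers": 23}
    - {"delta_pos": [0,1,0],"roll": 0,"fingers": 23}
    - {"delta_pos": [0,1,0],"roll": 0,"fingers": 23}
    - {"delta_pos": [0,1,0],"roll": 0,"fingers": 23}
    - {"delta_pos": [0,1,0],"roll": 0,"fingers": 23}
    - {"delta_pos": [0,1,0],"roll": 0,"fingers": 23}
    - {"delta_pos": [0,1,0],"roll": 0,"fingers": 23}

```text
time_s: 9.45
eef_pos: [0.4784, -0.0794, 0.0607]
tcp_rot: [-3.138, -0.155, 0.0]
wrist_force: [-0.9, 0.3, -0.0]
width: 0.0201
```

arm_command:
  targets:
    - {"delta_pos": [0,1,0],"roll": 0,"fingers": 23}
    - {"delta_pos": [0,1,0],"roll": 0,"fingers": 23}
    - {"delta_pos": [0,1,0],"roll": 0,"fingers": 23}
    - {"delta_pos": [0,1,0],"roll": 0,"fingers": 23}
    - {"delta_pos": [0,1,0],"roll": 0,"fingers": 23}
    - {"delta_pos": [0,1,0],"roll": 0,"fingers": 23}
    - {"delta_pos": [0,1,0],"roll": 0,"fingers": 23}
    - {"delta_pos": [0,1,0],"roll": 0,"fingers": 23}

```text
time_s: 10.25
eef_pos: [0.4863, -0.159, 0.0607]
tcp_rot: [3.138, 0.155, 0.0]
wrist_force: [0.7, 0.8, -0.7]
width: 0.0204
```

arm_command:
  targets:
    - {"delta_pos": [0,0.8,0],"roll": 0,"fingers": 23}
    - {"delta_pos": [0,0,0],"roll": 0,"fingers": 23}
    - {"delta_pos": [0,0,-2],"roll": 0,"fingers": 23}
    - {"delta_pos": [0,0,-3],"roll": 0,"fingers": 23}
    - {"delta_pos": [0,0,-3],"roll": 0,"fingers": 23}
    - {"delta_pos": [0,0,-3],"roll": 0,"fingers": 23}
    - {"delta_pos": [1,0,-2],"roll": 0,"fingers": 23}
    - {"delta_pos": [2,-1.5,0],"roll": 0,"fingers": 23}

```text
time_s: 11.05
eef_pos: [0.5171, -0.1499, 0.1945]
tcp_rot: [3.134, 0.152, 0.008]
wrist_force: [1.7, -0.0, 0.3]
width: 0.0202
```

arm_command:
  targets:
    - {"delta_pos": [2,-2,0],"roll": 0,"fingers": 23}
    - {"delta_pos": [2,-2,0],"roll": 0,"fingers": 23}
    - {"delta_pos": [2,-2,0],"roll": 0,"fingers": 23}
    - {"delta_pos": [2,-2,0],"roll": 0,"fingers": 23}
    - {"delta_pos": [2,-2,0],"roll": 0,"fingers": 23}
    - {"delta_pos": [1.3,-2,0],"roll": 0,"fingers": 23}
    - {"delta_pos": [0,0,0],"roll": 0,"fingers": 23}
    - {"delta_pos": [0,0,0],"roll": 0,"fingers": 23}

```text
time_s: 11.85
eef_pos: [0.6156, -0.0172, 0.1903]
tcp_rot: [3.138, 0.158, -0.002]
wrist_force: [0.3, -1.3, 0.1]
width: 0.0203
```

```bash
python3 - <<'E'
from h import *
a=grab('wrist','w4.png'); b=grab('scene','s4.png'); s=ctrl.state(); p=s['eef_pos']; A=rot(s['tcp_rot']); print(p,s['tcp_rot'],s['time_s'])
cv2.imwrite('pics/v4.png',np.hstack([cv2.resize(a['img'],(400,300)),cv2.resize(b['img'][150:330,150:450],(400,300))])[:,:,::-1])
t=np.load('pics/top0.png.npz')
for n,b,z in [('A',(334.25,215.5),.057),('tin1',(283.5,218),.105),('tin2',(339.25,244),.105)]: print(n,((ray(t,b,z)-p)@A*100).round(2))
E
```

```text
[ 0.61547173 -0.0181948   0.19052239] [ 3.13762183e+00  1.54928570e-01 -1.06604937e-03] 11.95
A [-0.07  4.46 13.35]
tin1 [-1.1  -6.2   8.55]
tin2 [-7.3   4.58  8.56]
```

View pics/v4.png

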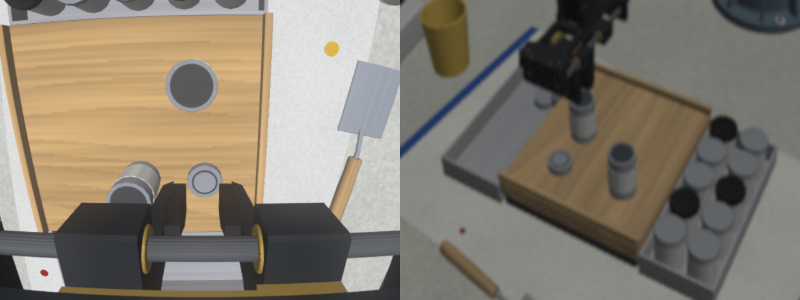

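Left: board with only lid A at about (204,181), aligned between the fingers; tin 1 is clear behind it. Right: lids B and C are off the board, one visible in the tray, and the tins are standing. Next is lid A.

arm_command:
  targets:
    - {"delta_pos": [0,0,2.5],"roll": 0,"fingers": 23}
    - {"delta_pos": [0,0,2.5],"roll": 0,"fingers": 23}
    - {"delta_pos": [0,0,2.5],"roll": 0,"fingers": 23}
    - {"delta_pos": [0,0,2],"roll": 0,"fingers": 23}
    - {"delta_pos": [0,0,1.5],"roll": 0,"fingers": 23}
    - {"delta_pos": [0,0,1],"roll": 0,"fingers": 23}
    - {"delta_pos": [0,0,0.5],"roll": 0,"fingers": 23}
    - {"delta_pos": [0,0,0],"roll": 0,"fingers": 23}

```text
time_s: 12.75
eef_pos: [0.6159, -0.0178, 0.0656]
tcp_rot: [-3.138, -0.155, 0.0]
wrist_force: [0.4, 0.4, 0.6]
width: 0.0204
```

arm_command:
  targets:
    - {"delta_pos": [0,0,0.5],"roll": 0,"fingers": 23}
    - {"delta_pos": [0,0.6,0],"roll": 0,"fingers": 23}
    - {"delta_pos": [0,0.8,0],"roll": 0,"fingers": 23}
    - {"delta_pos": [0,1,0],"roll": 0,"fingers": 23}
    - {"delta_pos": [0,1,0],"roll": 0,"fingers": 23}
    - {"delta_pos": [0,1,0],"roll": 0,"fingers": 23}
    - {"delta_pos": [0,1,0],"roll": 0,"fingers": 23}
    - {"delta_pos": [0,1,0],"roll": 0,"fingers": 23}

```text
time_s: 13.55
eef_pos: [0.6224, -0.0824, 0.0608]
tcp_rot: [-3.138, -0.155, -0.0]
wrist_force: [0.3, 0.6, -0.4]
width: 0.0204
```

arm_command:
  targets:
    - {"delta_pos": [0,1,0],"roll": 0,"fingers": 23}
    - {"delta_pos": [0,1,0],"roll": 0,"fingers": 23}
    - {"delta_pos": [0,1,0],"roll": 0,"fingers": 23}
    - {"delta_pos": [0,1,0],"roll": 0,"fingers": 23}
    - {"delta_pos": [0,1,0],"roll": 0,"fingers": 23}
    - {"delta_pos": [0,1,0],"roll": 0,"fingers": 23}
    - {"delta_pos": [0,1,0],"roll": 0,"fingers": 23}
    - {"delta_pos": [0,0,0],"roll": 0,"fingers": 23}

```text
time_s: 14.35
eef_pos: [0.6295, -0.1526, 0.0608]
tcp_rot: [3.137, 0.153, 0.001]
wrist_force: [0.2, -0.3, -1.0]
width: 0.0203
```

arm_command:
  targets:
    - {"delta_pos": [0,0,-2],"roll": 0,"fingers": 23}
    - {"delta_pos": [0,0,-3],"roll": 0,"fingers": 23}
    - {"delta_pos": [0,0,-3],"roll": 0,"fingers": 23}
    - {"delta_pos": [0,0,-3],"roll": 0,"fingers": 23}
    - {"delta_pos": [0,0,-3],"roll": 0,"fingers": 23}
    - {"delta_pos": [-2,2,-3],"roll": 0,"fingers": 23}
    - {"delta_pos": [-2,2,0],"roll": 0,"fingers": 23}
    - {"delta_pos": [-2,2,0],"roll": 0,"fingers": 23}

```text
time_s: 15.15
eef_pos: [0.5756, -0.2171, 0.2324]
tcp_rot: [3.136, 0.157, 0.004]
wrist_force: [-0.6, 0.2, 0.4]
width: 0.0201
```

arm_command:
  targets:
    - {"delta_pos": [-2.5,2,0],"roll": 0,"fingers": 23}
    - {"delta_pos": [-2.5,2,0],"roll": 0,"fingers": 23}
    - {"delta_pos": [-2.5,2,0],"roll": 0,"fingers": 23}
    - {"delta_pos": [-2.5,2,0],"roll": 0,"fingers": 23}
    - {"delta_pos": [-2.5,2,0],"roll": 0,"fingers": 23}
    - {"delta_pos": [-2.5,2,0],"roll": 0,"fingers": 23}
    - {"delta_pos": [-2.5,2,0],"roll": 0,"fingers": 23}
    - {"delta_pos": [0,0,0],"roll": 0,"fingers": 23}

```text
time_s: 15.95
eef_pos: [0.413, -0.3753, 0.2308]
tcp_rot: [3.137, 0.15, -0.001]
wrist_force: [-0.7, -1.3, 0.6]
width: 0.0204
```

```bash
python3 - <<'E'
from h import *
a=grab('top','t5.png'); b=grab('scene','s5.png')
cv2.imwrite('pics/v5.png',np.hstack([cv2.resize(a['img'][165:345,180:480],(400,300)),cv2.resize(b['img'][150:390,120:440],(400,300))])[:,:,::-1])
E
```

```text
(no output)
```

View pics/v5.png

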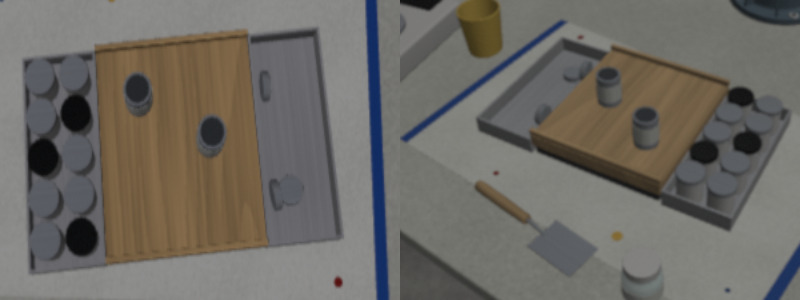

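All three lids are off the board and in the tray. One lies flat (290,190), and two stand near-upright by the board-side wall at (265,85) and (276,195). The tins haven't moved, at about (138,88) and (211,131). I'll take a closer look at the two upright lids.

```bash
python3 - <<'E'
from h import *
f=grab('top','t6.png'); g=np.load('pics/t5.png.npz')
s=np.load('pics/s5.png.npz')
print('motion',np.abs(f['img'].astype(int)-g['img'])[175:325,360:440].max())
cv2.imwrite('pics/v6.png',np.hstack([cv2.resize(f['img'][180:330,360:440],(320,600),interpolation=2),cv2.resize(s['img'][170:290,176:272],(480,600),interpolation=2)])[:,:,::-1])
K=f['K']; D=np.array(f['range_z']); M=rot(f['orientation'])
v,u=np.mgrid[175:330,360:440]; P=cv2.undistortPoints(np.stack([u.ravel(),v.ravel()],1).astype(float)[:,None],np.array(K),np.array(f['distortion']))[:,0]
W=(np.c_[P,np.ones(len(P))]*D[v.ravel(),u.ravel()][:,None])@M.T+f['eye']
ex=np.array([.995,.1]);d=np.array([.1,-.995]);r=W[:,:2]-[.542,-.0227]
for n,a,b in [('A',.03,.12),('BC',-.12,-.02)]:
    m=(r@d>.133)&(r@d<.23)&(r@ex>a)&(r@ex<b)&(W[:,2]>.012); q=(r@d)[m]; print(n,m.sum(),'v',q.min(),q.max(),'z',np.percentile(W[m,2],[5,50,100]))
E
```

```text
motion 2
A 132 v 0.1401956192700344 0.21548032823075458 z [0.01838311 0.03862007 0.04594462]
BC 390 v 0.13997153527167241 0.1940441018998409 z [0.01383682 0.01774556 0.04639533]
```

View pics/v6.png

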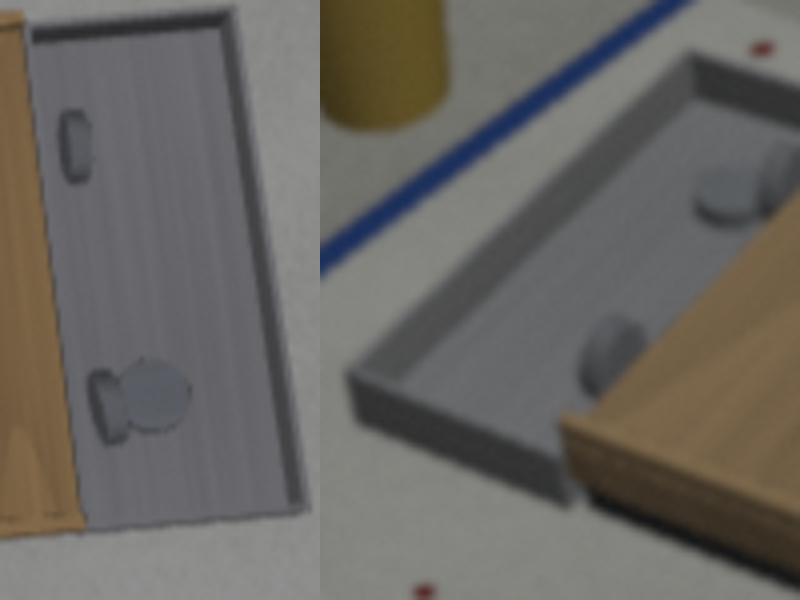

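The enlarged view shows all three lids inside the tray walls. The two on edge stand on the tray floor at (75,145) and (108,405) in the left crop, and the third lies flat. They are still between frames, so I'm handing in.

```bash
python3 -c "
from rig import ctrl
print(ctrl.state()['time_s'],ctrl.sign_off())"
```

```text
the job is handed in; nothing more can be done
16.1 None
```

I swept all three lids over the board's open edge into the empty wash-up tray one at a time, with partly open fingers, and handed the job in at 16.1 s. I only slid the lids, never lifted them.

- **Lids:** the last pictures show the board clear of lids and all three inside the tray. One lies flat; two stand on edge on the tray floor near the board-side wall, their tops about 46 mm above the bench. They did not move between the last two top pictures.
- **Everything else:** both tins are upright within about a pixel of where they started. The jars and pot look untouched. The bottle was outside the last crops, but the arm never went near it.
- **Forces:** the wrist force read at the end of each move call stayed below about 2 N.
- **Rejected commands:** the first three move calls were refused because rows lacked fields; the arm did not move.

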